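Bin the old garlic in the pedal caddy

TASK

Throw the garlic bulb away in the green pedal caddy, working the white lid by its pedal only. Press the pedal gently down to its end stop, slide it to its left under the wire hook and leave it hooked there so the lid stays open by itself, then put the garlic in the caddy. Then take the pedal out of the hook and ease it back up so that the lid closes softly and does not slam; leave the lid shut, the pedal up, and the onion, tin and salt shaker where they stand.

Things in the scene. Friction and masses are not known exactly. Their poses are not given: they have to be found in the camera images.
- caddy: green countertop caddy, fixed to the board, 170 (x) x 180 (y) x 135 mm high without its lid. Origin: centre of its underside, on the wooden board (top at z = 0.036). x points from its front (pedal side, towards the robot) to its back, y to the left of one facing its front, z up. Bin above a 50 mm plinth: walls 6 mm, inner floor at 56 mm, inside 158 x 168 mm.
- mouth (a point): centre of the caddy's open mouth at rim height, 135 mm above the board; axes as the caddy's. The lid is hinged along the back rim, 92 mm behind this point; hooked open it stands 178 mm tall there, from 15 degrees towards the mouth to 48 degrees leaning back.
- tread (a point): black rubber foot of the pedal, before the caddy: plate 52 (x) x 56 mm (y), tips with the pedal. This point: centre of its top face, at rest 49 mm above the board, 165 mm in front of the caddy's centre; x, y as the caddy's. Cheeks 12 mm high stand along its left and right edges, 50 mm apart inside: shut fingertips between them can push it sideways. Front and back are open.
- pedal (a joint): pedal angle, rad: 0 = up (rest), grows as the tread is pressed. Pivot in the plinth, 135 mm behind the tread centre. Spring and lid load it with 3 to 8 N at the tread. It ends on a stiff rubber buffer (1.5 mm give, 4 to 5 N more, then hard) anywhere from 0.15 to 0.255 rad (tread down 20 to 35 mm): not measured, the force tells. Over 25 N on the tread is too much.
- pedal_shift (a joint): sideways place, m: 0 = straight (rest) to 0.022 (end) at the caddy's left (+y). Stays where put; slides at 1 N, pressed hard at up to 7 N. Pressed to the end stop (not 2 mm short of it) it slides left under the wire hook; let go, it springs up 2 to 4 mm against the hook. Well hooked from 0.012. To free it press down to unload the hook and slide right to 0 (hook clears below 0.005), then let up.
- lid (a joint): lid angle, rad: 0 = shut, 1.57 = upright. Linked to the pedal: lid = 10 x pedal angle. If the pedal is let go it slams. A soft close is slower than 4 rad/s (54 mm/s at the tread) through the last 0.5 rad.
- garlic: white garlic bulb, about 60 mm across and 59 mm high, 41 g, standing on the board to the left or right of the caddy. Origin: centre of its underside.
- onion: red onion, 78 mm across, 84 mm high; bystander. Origin: centre of its underside.
- tin: food tin, 57 mm across, 72 mm high; bystander. Origin: centre of its underside.
- salt_shaker: white salt shaker with a grey cap, 44 mm across, 90 mm high; bystander. Origin: centre of its underside.
- lid_edge (a point): middle of the front edge of the white lid (178 x 184 x 10 mm), on its top face; the lid is not to be touched
There are look-alikes about, which are no part of the job. Leave any black or yellow look-alike of the garlic alone.

How it is judged:
On the way, in this order (a step that is already met when the one before it is completed fails the run):
1. the pedal is pressed, shifted under the hook and let go; the lid stays open by itself (value of joint pedal_shift above 0.012 m and value of joint lid above 1.15 rad and contact force between each of the arm, the fingers and pedal_shift below 0.5 N), for 0.3 s.
2. the garlic lies in the caddy, let go, with the lid still hooked open (x of garlic in the frame of mouth between -0.075 and 0.075 m and y of garlic in the frame of mouth between -0.08 and 0.08 m and z of garlic in the frame of mouth below -0.03 m and value of joint lid above 1.15 rad and contact force between the fingers and garlic below 0.2 N), for 0.2 s.
3. the pedal is out of the hook and up, the lid shut (value of joint lid below 0.08 rad and value of joint pedal_shift below 0.008 m), for 0.2 s.
At the end, for the whole second after the job is handed in: The garlic lies at rest inside the caddy (its underside at least 30 mm below the rim), the lid is shut (under 0.08 rad), the pedal is up (under 0.01 rad) and back straight (shifted under 8 mm) (all of step 3 and x of garlic in the frame of mouth between -0.075 and 0.075 m and y of garlic in the frame of mouth between -0.08 and 0.08 m and z of garlic in the frame of mouth below -0.03 m and value of joint pedal below 0.01 rad and linear speed of garlic below 0.02 m/s); the robot touches nothing.
It fails at once if the tread is pushed with more than 25 N (contact force between any of the arm, the fingers and pedal_shift above 25 N).
It fails at once if the lid slams: faster than 4 rad/s in the last 0.5 rad of closing (value of joint lid below 0.5 rad and velocity of joint lid below -4 rad/s).
It fails at once if the robot or the garlic pushes on the lid with more than 1 N (contact force between any of the arm, the fingers, garlic and lid above 1 N).
It fails at once if the onion, tin or salt shaker is moved more than 20 mm (distance of any of onion, tin, salt_shaker from where it was at the start of the episode above 0.02 m).
It also fails if it takes over 72 s, if anything falls off the work surface, if the arm or the gripper's body presses on something with over 40 N, if the wrist force passes 120 N, or if a joint passes its speed limit or range.

ROBOT

A 6-joint arm with a two-finger parallel gripper is mounted at the origin on a cart in front of the work surface, level with it; the furniture and walls round the work are solid. World frame = base frame: x ahead of the robot, y to its left, z up, the work surface at z = 0. Lengths are in m, angles in rad, forces in N, time in s.
With the tool pointing down it reaches from about 0.275 to 0.825 m from the base axis. Payload 5.2 kg.
Tool frame: the origin (TCP) lies at the very end of the fingers, on their centre line; the grasp point (between the pads) lies 19 mm behind it; z points along the fingers, y is the line along which they close (so a half turn about z gives the same grasp; the last joint's range is limited). The gripper opens to 93 mm and grips with 3 to 60 N. Pads are 15 mm wide; open, the fingers measure 128 mm over their backs; the gripper's body (75 mm by 188 mm) begins 65 mm behind the grasp point.
Start: joints at [-1.366, 0.259, 1.535, -0, 1.348, -0.203], TCP at [0.218, -0.505, 0.219] pointing down, gripper open.
Joint ranges: [-3.14, 3.14], [-0.91, 2.08], [0.19, 2.58], [-1.22, 4.36], [0.22, 2.71], [-3.12, 3.12]. Speed limits (rad/s): [2.57, 2.57, 3.14, 3.14, 3.14, 3.14].

INTERFACE

Orientations are given as a unit quaternion [w, x, y, z].
In Python, from cell import r gives the robot as it stands. The module is installed in compiled form; this text tells all that it offers.
- The arm moves only by the shell command python3 -m creep 'ROWS' [OPENING] [FORCE]. ROWS is JSON, a list that holds one entry, the list of rows, each a list of 6 numbers: the shift along the tool's x, y, z in m, then the turn, a rotation vector about the tool's x, y, z in rad. A call has 1 to 5 rows; each row is the pose to reach, as a shift and turn from the pose commanded when the call began, along the tool's axes at that moment; what a row does not reach only later rows make up. A row lasts 1/8 s, in which the tool goes at most 62.5 mm and 10.7 degrees, less where a joint would pass 70% of its speed; a pose out of reach is approached as far as the arm can. A call with a gripper value outside its range is refused whole. OPENING is the opening, from 0 (shut) to 1 (fully open), set as the call begins (- or left out, the last holds). The fingers move at their own pace and stop on an object; FORCE is the grip in N (left out, the last holds). Time passes only in rows, so rows that repeat a pose let the fingers close. It gives the time, the measured TCP pose, the force, the opening and the grip force at its end, in the units of the state.
- r.get_state(): the state, without advancing time (a new reading comes with each control period).
- r.get_image(name): name is "side" or "top" or "wrist"; returns a dict with "image" (480x640x3 uint8, red, green, blue), "range_z" (480x640 float32, m along the optical axis (not along the pixel's ray), 0 where there is no reading), "mtx" (3x3 intrinsics, pixels), "R" (3x3) and "t" (3): a world point X has camera coordinates R X + t. Camera axes: x right, y down, z forward; pixel columns grow to the right and rows downward; lengths in m; the calibration is good to about 2 mm. A picture is of the moment at which its call begins.
- r.sign_off(): hands the job in; it is judged then, once.
The state is a dict: "clock": time; "q": joint angles; "joint_vel": joint speeds; "effort": joint torques, N m; "ee_pos": TCP position; "tool_rot": TCP orientation; "wrist_force": force on the tool from outside, world axes, zero at the start; "torque": the same for the moment, N m; "opening": opening from 0.0 (shut) to 1.0 (fully open); "grasp_force": force on a finger pad.
Only numpy, scipy, OpenCV 4.12 (cv2) and the standard library are available. Lean on these libraries where they do the work, as an engineer would, in place of code of your own. Each camera call takes 0.05 s, during which the arm holds its last target. There are 200 camera calls.

## Working session

There is one attempt and no reset: what is moved stays moved. The work goes in short steps, Python scripts to look and compute and a shell command to move; the robot and the scene stay as the last step left them, time stands still between calls to the robot, and variables do not carry over. Pictures are saved under pics/ and viewed, at most 10 in all, crops included, and the job is handed in when it is done.

```bash
mkdir -p pics; ls; python3 - <<'E'
from cell import r
import cv2,numpy as np
s=r.get_state()
print({k:np.round(v,3) for k,v in s.items()})
ims={}
for n in("top","side"):
    d=r.get_image(n); cv2.imwrite(f"pics/{n}0.png",d["image"][:,:,::-1]); np.savez(f"{n}0.npz",**d)
    print(n,d["mtx"].round(1).tolist(),d["R"].round(3).tolist(),d["t"].round(3).tolist())
E
```

```text
pics
{'clock': np.float64(0.0), 'q': array([-1.366,  0.259,  1.536,  0.   ,  1.348, -0.203]), 'joint_vel': array([ 0.001,  0.   ,  0.   , -0.   , -0.001, -0.001]), 'effort': array([-0.0000e+00, -4.3731e+01, -2.8400e+01,  7.2000e-02,  4.1000e-02,
       -0.0000e+00]), 'ee_pos': array([ 0.218, -0.504,  0.218]), 'tool_rot': array([-0.001,  0.979,  0.202,  0.   ]), 'wrist_force': array([-0.552, -0.013, -0.038]), 'torque': array([-0.016,  0.042,  0.022]), 'grasp_force': np.float64(0.0), 'opening': np.float64(1.002)}
top [[477.3, 0.0, 316.6], [0.0, 477.3, 244.7], [0.0, 0.0, 1.0]] [[0.021, -1.0, -0.006], [-0.994, -0.021, -0.109], [0.109, 0.008, -0.994]] [-0.08, 0.582, 1.418]
side [[439.9, 0.0, 317.0], [0.0, 439.9, 243.2], [0.0, 0.0, 1.0]] [[0.204, 0.979, 0.011], [0.862, -0.175, -0.475], [-0.463, 0.106, -0.88]] [-0.044, -0.449, 1.314]
```

View pics/top0.png

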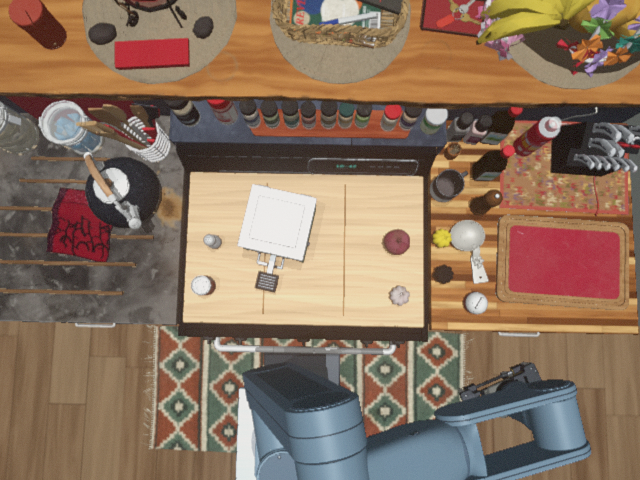

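View pics/side0.png

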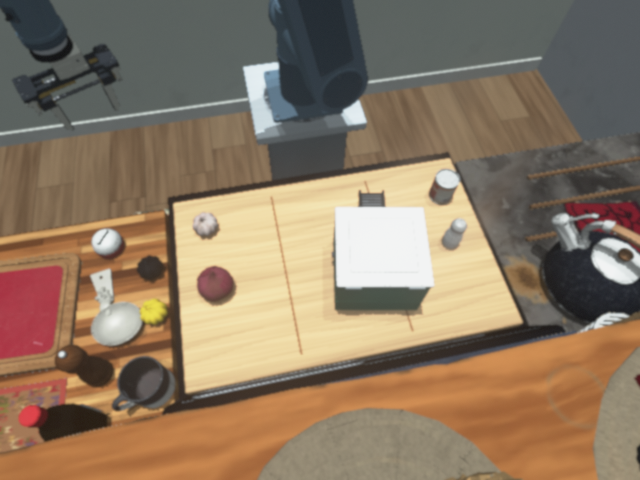

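Top view: the white lid is at about (278,222), the black tread at (266,282), the onion at (397,241), the tin at (203,285) and the salt shaker at (212,241). The garlic candidates are the whitish bulb at (400,295) on the board, the black one at (444,273), the yellow one at (442,238) and a white dial at (476,302). Only (400,295) is a white bulb on the board. I'll measure and check it in one crop.

```bash
cat > h.py <<'E'
import numpy as np,cv2
def pts(d):
    K,R,t=d["mtx"],d["R"],d["t"]; z=d["range_z"]; v,u=np.mgrid[:480,:640]
    c=np.stack([(u-K[0,2])/K[0,0]*z,(v-K[1,2])/K[1,1]*z,z],-1)
    return (c-t)@R
def ray(d,u,v,h):
    K,R,t=d["mtx"],d["R"],d["t"]; o=-R.T@t; w=R.T@np.array([(u-K[0,2])/K[0,0],(v-K[1,2])/K[1,1],1])
    return o+w*(h-o[2])/w[2]
E
python3 - <<'E'
import numpy as np,cv2
from h import *
for n in("top","side"):
    d=dict(np.load(n+"0.npz")); P=pts(d); im=d["image"].astype(int); ok=d["range_z"]>0
    X,Y,Z=P[...,0],P[...,1],P[...,2]
    def rep(name,m):
        m=m.astype(np.uint8); k,l,st,c=cv2.connectedComponentsWithStats(m)
        for i in range(1,k):
            if st[i,4]>40:
                q=P[l==i]; a=cv2.minAreaRect(q[:,:2].astype(np.float32))
                print(n,name,st[i,:5],'px',c[i].round(1),'mean',q.mean(0).round(4),'min',q.min(0).round(3),'max',q.max(0).round(3),'rect',np.round(a[0],4),np.round(a[1],4),round(a[2],1))
    roi=ok&(X>0.25)&(X<0.75)&(Y>-0.30)&(Y<0.30)
    lid=roi&(Z>0.165)&(Z<0.2)
    rep('lid',lid)
    rep('obj',roi&(Z>0.05)&(Z<0.16))
d=np.load("top0.npz")["image"]; s=np.load("side0.npz")["image"]
a=cv2.resize(d[215:325,370:490],None,fx=4,fy=4,interpolation=2); b=cv2.resize(d[240:300,235:300],None,fx=4.8,fy=4.8,interpolation=2)
o=np.zeros((440,800,3),np.uint8); o[:,:480]=a; o[:b.shape[0],485:485+b.shape[1]]=b
cv2.imwrite("pics/crop1.png",o[:,:,::-1])
E
```

```text
top lid [ 237  184   80   76 4284] px [276.7 221.5] mean [0.6296 0.0416 0.1801] min [ 0.528 -0.065  0.17 ] max [0.735 0.149 0.191] rect [0.632 0.042] [0.1846 0.181 ] 78.4
top obj [298 204  18  58 101] px [308.5 235.4] mean [ 0.6044 -0.0442  0.0932] min [ 0.53  -0.062  0.052] max [ 0.691 -0.015  0.136] rect [ 0.6096 -0.0458] [0.0156 0.1657] 73.8
top obj [384 229  14  26 261] px [390.9 241.2] mean [ 0.5929 -0.2852  0.0873] min [ 0.557 -0.3    0.051] max [ 0.631 -0.266  0.114] rect [ 0.5937 -0.2831] [0.0744 0.0331] 0.9
top obj [203 234  18  15 210] px [211.8 240.5] mean [0.5824 0.2351 0.1021] min [0.564 0.219 0.053] max [0.606 0.259 0.13 ] rect [0.5844 0.2382] [0.0379 0.0404] 29.1
top obj [254 254  25  39 520] px [267.  276.2] mean [0.4835 0.0738 0.0843] min [0.438 0.041 0.053] max [0.548 0.11  0.117] rect [0.4938 0.0747] [0.0672 0.1099] 88.0
top obj [191 275  24  20 386] px [202.2 284.9] mean [0.4538 0.2575 0.0996] min [0.427 0.232 0.05 ] max [0.482 0.288 0.113] rect [0.4547 0.2604] [0.0542 0.0561] 1.2
top obj [390 287   6  17  70] px [392.8 295.3] mean [ 0.4361 -0.2943  0.0688] min [ 
[... 759 characters left out ...]
 79.4
side obj [210 213   7  20  91] px [212.9 222.6] mean [ 0.4435 -0.2944  0.0678] min [ 0.417 -0.3    0.052] max [ 0.462 -0.287  0.079] rect [ 0.4395 -0.2935] [0.0117 0.0446] 88.3
side obj [442 218  25  30 493] px [454.1 232.9] mean [0.594  0.2316 0.095 ] min [0.57  0.217 0.05 ] max [0.609 0.257 0.127] rect [0.5896 0.2371] [0.0393 0.0394] 5.9
side obj [ 331  220   99   89 1880] px [374.7 294.8] mean [0.7045 0.0162 0.1058] min [ 0.531 -0.064  0.05 ] max [0.733 0.112 0.16 ] rect [ 0.6673 -0.0093] [0.2466 0.1233] 35.3
side obj [213 266  20  34 461] px [222.5 281.9] mean [ 0.6059 -0.2857  0.0874] min [ 0.558 -0.3    0.056] max [ 0.633 -0.267  0.115] rect [ 0.5958 -0.2833] [0.033  0.0757] 88.7
```

View pics/crop1.png

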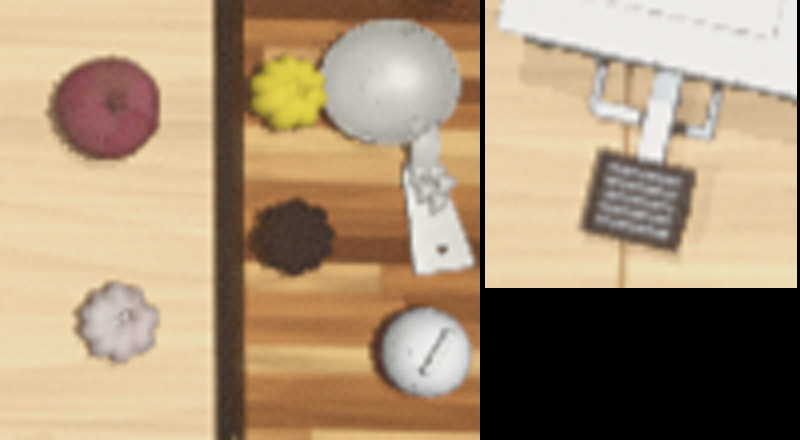

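The crop confirms it: the white bulb at crop (117,322), i.e. top (399,295), is the garlic. The black and yellow look-alikes lie off the board. The hook wire lies between the tread and the caddy.

```bash
cat >> h.py <<'E'
from scipy.spatial.transform import Rotation as Ro
yaw=np.radians(-11.5); cx=np.array([np.cos(yaw),np.sin(yaw),0]); cy=np.array([-cx[1],cx[0],0])
C=np.array([.629,.042,.036]); T=C-.165*cx+[0,0,.049]; M=C+[0,0,.135]
def st():
    from cell import r
    s=r.get_state(); w,x,y,z=s["tool_rot"]; return s,Ro.from_quat([x,y,z,w]),np.array(s["ee_pos"])
def to(p,yaw_t=None):
    s,R,e=st(); out=R.inv().apply(np.array(p)-e)
    a=None
    if yaw_t is not None:
        G=Ro.from_euler('z',yaw_t)*Ro.from_euler('x',np.pi); a=(R.inv()*G).as_rotvec().round(3)
    print('t',round(float(s["clock"]),2),'ee',e.round(4),'F',np.round(s["wrist_force"],2),'shift',out.round(4),'rot',a)
E
python3 - <<'E'
from h import *
print(T,M)
to(T+[0,0,.07],yaw)
d=dict(np.load("top0.npz")); im=d["image"]; P=pts(d)
for n in("top","side"):
    d=dict(np.load(n+"0.npz"));P=pts(d)
    m=((P[...,2]>.045)&(P[...,2]<.12)&(abs(P[...,0]-.437)<.05)&(P[...,1]<-.26)&(P[...,1]>-.36)).astype(np.uint8)
    q=P[m>0]; a=cv2.minEnclosingCircle(q[:,:2].astype(np.float32)); print(n,len(q),a,q.min(0),q.max(0))
print(ray(dict(np.load("top0.npz")),399.3,295.2,.062))
E
```

```text
[0.46731242 0.07489571 0.085     ] [0.629 0.042 0.171]
t 0.1 ee [ 0.218  -0.5044  0.2179] F [ 0.35 -0.34  0.02] shift [ 0.4586 -0.4328  0.0637] rot [-0.002  0.     0.608]
top 294 ((0.4373024106025696, -0.3140455484390259), 0.02945144660770893) [ 0.40812985 -0.341919    0.05418616] [ 0.46656358 -0.28630251  0.09735685]
side 462 ((0.4404509365558624, -0.3147915005683899), 0.02922719158232212) [ 0.41667439 -0.34313168  0.05206152] [ 0.46742936 -0.28737833  0.09461799]
[ 0.43670337 -0.31426621  0.062     ]
```

```bash
python3 -m creep '[[[0.035,-0.033,0,0,0,0.12],[0.075,-0.071,0,0,0,0.24],[0.115,-0.108,0,0,0,0.36],[0.155,-0.146,0,0,0,0.48],[0.195,-0.184,0,0,0,0.608]]]' 0; python3 -c "
from h import *
to(T+[0,0,.07],yaw)"
```

```text
clock: 0.72
ee_pos: [0.3244, -0.2568, 0.2184]
tool_rot: [-0.0, 0.995, -0.102, -0.0]
wrist_force: [1.1, 0.8, -0.1]
opening: 0.515
grasp_force: 0.0
t 0.72 ee [ 0.3244 -0.2568  0.2184] F [ 1.12  0.76 -0.07] shift [ 0.0724 -0.3538  0.0635] rot [-0.     0.    -0.004]
```

```bash
python3 -m creep '[[[0.012,-0.06,0,0,0,0],[0.024,-0.12,0,0,0,0],[0.036,-0.18,0,0,0,0],[0.048,-0.24,0,0,0,0],[0.06,-0.3,0.01,0,0,0]]]' 0;python3 -m creep '[[[0.006,-0.03,0.01,0,0,0],[0.012,-0.054,0.025,0,0,0],[0.012,-0.054,0.043,0,0,0],[0.012,-0.054,0.043,0,0,0]]]' 0; python3 - <<'E'
from h import *
to(T,yaw)
from cell import r
d=r.get_image("wrist"); np.savez("wrist1.npz",**d)
cv2.imwrite("pics/wrist1.png",d["image"][:,:,::-1])
d=r.get_image("side"); P=pts(d); m=(P[...,2]>.075)&(P[...,2]<.105)&(abs(P[...,0]-T[0])<.045)&(abs(P[...,1]-T[1])<.045)
q=P[m]; a=cv2.minAreaRect(q[:,:2].astype(np.float32)); print(len(q),a)
E
```

```text
clock: 1.35
ee_pos: [0.4436, 0.0253, 0.2091]
tool_rot: [0.0, 0.995, -0.1, 0.001]
wrist_force: [0.9, -0.2, 0.0]
opening: 0.015
grasp_force: 0.0
clock: 1.85
ee_pos: [0.4637, 0.0744, 0.1641]
tool_rot: [0.0, 0.995, -0.1, -0.002]
wrist_force: [-0.1, 0.4, -0.3]
opening: 0.008
grasp_force: 0.0
t 1.85 ee [0.4637 0.0744 0.1641] F [-0.1   0.41 -0.28] shift [ 0.0037 -0.0012  0.0791] rot [0.001 0.004 0.001]
388 ((0.4681847095489502, 0.07426751405000687), (0.059850167483091354, 0.050679199397563934), 78.15553283691406)
```

View pics/wrist1.png

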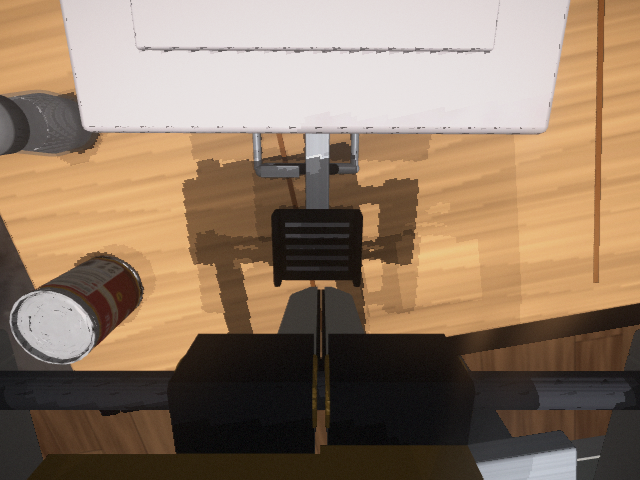

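The wrist view shows the tread at (317,247) with its cheeks up, and the shut fingertips just in front of it at (322,290), well aligned sideways. I'll come down to contact.

```bash
python3 -m creep '[[[0.004,-0.001,0.03,0,0,0],[0.004,-0.001,0.06,0,0,0],[0.004,-0.001,0.07,0,0,0],[0.004,-0.001,0.07,0,0,0]]]' 0 20;python3 -m creep '[[[0,0,0.004,0,0,0],[0,0,0.008,0,0,0],[0,0,0.011,0,0,0],[0,0,0.014,0,0,0],[0,0,0.014,0,0,0]]]' ; python3 -c "
from h import *
to(T,yaw)"
```

```text
clock: 2.45
ee_pos: [0.4694, 0.0739, 0.096]
tool_rot: [-0.0, 0.995, -0.1, -0.0]
wrist_force: [-0.2, -0.1, 0.8]
opening: 0.005
grasp_force: 0.0
clock: 3.08
ee_pos: [0.4693, 0.0742, 0.0817]
tool_rot: [-0.0, 0.995, -0.1, 0.0]
wrist_force: [-0.9, -0.4, 3.8]
opening: 0.008
grasp_force: 1.9
t 3.08 ee [0.4693 0.0742 0.0817] F [-0.9  -0.41  3.79] shift [-0.0021 -0.0003 -0.0033] rot [-0.    -0.     0.001]
```

```bash
python3 -m creep '[[[0,0,0.003,0,0,0],[0,0,0.006,0,0,0],[0,0,0.009,0,0,0],[0,0,0.012,0,0,0],[0,0,0.013,0,0,0]]]' ; python3 -m creep '[[[0,0,0.001,0,0,0],[0,0,0.002,0,0,0],[0,0,0.003,0,0,0],[0,0,0.003,0,0,0]]]'
```

```text
clock: 3.7
ee_pos: [0.4696, 0.0741, 0.0686]
tool_rot: [-0.0, 0.995, -0.1, 0.0]
wrist_force: [-0.2, -0.3, 4.4]
opening: 0.002
grasp_force: 1.9
clock: 4.2
ee_pos: [0.4697, 0.0741, 0.0657]
tool_rot: [-0.0, 0.995, -0.1, 0.0]
wrist_force: [1.2, -0.8, 3.5]
opening: 0.002
grasp_force: 1.6
```

```bash
for i in 1 2; do python3 -m creep '[[[0,0,0.001,0,0,0],[0,0,0.002,0,0,0],[0,0,0.002,0,0,0]]]'|egrep 'pos|wrist'; done
```

```text
ee_pos: [0.4694, 0.0741, 0.0636]
wrist_force: [1.5, 1.0, 2.8]
ee_pos: [0.469, 0.0742, 0.0615]
wrist_force: [2.2, -0.4, 2.5]
```

```bash
for i in 1 2 3; do python3 -m creep '[[[0,0,0.0005,0,0,0],[0,0,0.001,0,0,0],[0,0,0.001,0,0,0]]]'|egrep 'pos|wrist'; done
```

```text
ee_pos: [0.4691, 0.0742, 0.0606]
wrist_force: [1.1, -0.1, 2.8]
ee_pos: [0.4692, 0.0741, 0.0596]
wrist_force: [1.1, -0.2, 3.0]
ee_pos: [0.4693, 0.0741, 0.0586]
wrist_force: [1.2, -0.4, 3.9]
```

```bash
for i in 1 2; do python3 -m creep '[[[0,0,0.0005,0,0,0],[0,0,0.001,0,0,0],[0,0,0.001,0,0,0]]]'|egrep 'pos|wrist'; done
```

```text
ee_pos: [0.4692, 0.0742, 0.0576]
wrist_force: [1.4, -0.6, 3.9]
ee_pos: [0.4692, 0.0742, 0.0566]
wrist_force: [1.5, -0.4, 2.4]
```

```bash
for i in 1 2; do python3 -m creep '[[[0,0,0.0005,0,0,0],[0,0,0.001,0,0,0],[0,0,0.001,0,0,0]]]'|egrep 'pos|wrist'; done
```

```text
ee_pos: [0.4691, 0.0742, 0.0556]
wrist_force: [1.8, -0.2, 1.9]
ee_pos: [0.4693, 0.0741, 0.0547]
wrist_force: [1.0, -0.6, 3.2]
```

```bash
for i in 1 2; do python3 -m creep '[[[0,0,0.0005,0,0,0],[0,0,0.001,0,0,0],[0,0,0.001,0,0,0]]]'|egrep 'pos|wrist'; done
```

```text
ee_pos: [0.4695, 0.0741, 0.0539]
wrist_force: [0.3, -0.6, 5.9]
ee_pos: [0.4696, 0.0741, 0.0532]
wrist_force: [1.0, -0.1, 8.0]
```

```bash
python3 -m creep '[[[0,0,0.0005,0,0,0],[0,0,0.0005,0,0,0]]]'|egrep 'pos|wrist'
```

```text
ee_pos: [0.4697, 0.0741, 0.0529]
wrist_force: [-0.3, -0.6, 10.2]
```

```bash
python3 -m creep '[[[0,-0.003,0,0,0,0],[0,-0.006,0,0,0,0],[0,-0.009,0,0,0,0],[0,-0.012,0,0,0,0],[0,-0.015,0,0,0,0]]]'|egrep 'pos|wrist';python3 -m creep '[[[0,-0.002,0,0,0,0],[0,-0.004,0,0,0,0],[0,-0.006,0,0,0,0]]]'|egrep 'pos|wrist'
```

```text
ee_pos: [0.4708, 0.0871, 0.0525]
wrist_force: [-3.8, -9.8, 12.0]
ee_pos: [0.4719, 0.0927, 0.0524]
wrist_force: [-4.5, -10.1, 12.0]
```

```bash
python3 -m creep '[[[0,-0.0015,-0.0003,0,0,0],[0,-0.003,-0.0003,0,0,0],[0,-0.003,-0.0003,0,0,0]]]'|egrep 'pos|wrist';python3 - <<'E'
from h import *
from cell import r
to(T)
s,R,e=st(); print('moved along cy',(e-T)@cy)
for n in("side","top"):
    d=r.get_image(n); cv2.imwrite(f"pics/{n}2.png",d["image"][:,:,::-1])
a=cv2.resize(r.get_image("side")["image"][130:280,290:450],None,fx=4,fy=3.8,interpolation=2)
cv2.imwrite("pics/c2.png",a[:,:,::-1])
E
```

```text
ee_pos: [0.4727, 0.0963, 0.0526]
wrist_force: [-3.6, -6.4, 9.6]
t 9.95 ee [0.4727 0.0963 0.0526] F [-3.62 -6.43  9.64] shift [-0.0011  0.0222 -0.0324] rot None
moved along cy 0.022086115482470393
```

View pics/c2.png

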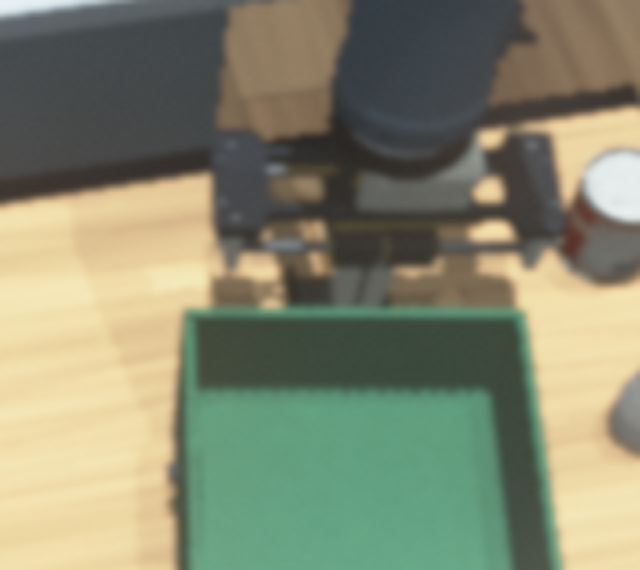

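The lid is open and the mouth is clear, but the tread is hidden behind the front wall. I'll keep sliding until the side force rises at the end.

```bash
for i in 1 2; do python3 -m creep '[[[0,-0.001,0,0,0,0],[0,-0.002,0,0,0,0],[0,-0.002,0,0,0,0]]]'|egrep 'pos|wrist';done
```

```text
ee_pos: [0.473, 0.0982, 0.0525]
wrist_force: [-3.2, -6.5, 9.1]
ee_pos: [0.4734, 0.1002, 0.0525]
wrist_force: [-3.1, -7.4, 9.3]
```

```bash
for i in 1 2; do python3 -m creep '[[[0,-0.0008,0,0,0,0],[0,-0.0015,0,0,0,0],[0,-0.0015,0,0,0,0]]]'|egrep 'pos|wrist';done
```

```text
ee_pos: [0.4737, 0.1016, 0.0525]
wrist_force: [-4.4, -7.2, 9.2]
ee_pos: [0.474, 0.103, 0.0525]
wrist_force: [-3.0, -7.0, 9.3]
```

```bash
python3 -m creep '[[[0,0,-0.001,0,0,0],[0,0,-0.002,0,0,0],[0,0,-0.003,0,0,0],[0,0,-0.004,0,0,0],[0,0,-0.005,0,0,0]]]'|egrep 'pos|wrist'; python3 -m creep '[[[0,0.001,-0.001,0,0,0],[0,0.002,-0.002,0,0,0],[0,0.003,-0.003,0,0,0],[0,0.003,-0.003,0,0,0]]]'|egrep 'pos|wrist'
```

```text
ee_pos: [0.4751, 0.1046, 0.0571]
wrist_force: [-0.8, -1.5, -1.0]
ee_pos: [0.475, 0.1015, 0.0606]
wrist_force: [-0.1, 0.5, 0.3]
```

```bash
python3 -m creep '[[[0,0,-0.02,0,0,0],[0,0,-0.06,0,0,0],[0,0,-0.11,0,0,0],[0,0,-0.15,0,0,0],[0,0,-0.15,0,0,0]]]'|egrep 'pos|wrist'; python3 - <<'E'
from h import *
from cell import r
d=r.get_image("wrist"); cv2.imwrite("pics/wrist3.png",d["image"][:,:,::-1])
G=np.array([.438,-.314,0])
to(G+[0,0,.22],0)
E
```

```text
ee_pos: [0.477, 0.1016, 0.2139]
wrist_force: [0.0, -0.1, -0.3]
t 13.4 ee [0.4757 0.1016 0.2117] F [ 0.37 -0.21 -0.84] shift [ 0.0458  0.4148 -0.0084] rot [-0.    -0.003 -0.2  ]
```

View pics/wrist3.png

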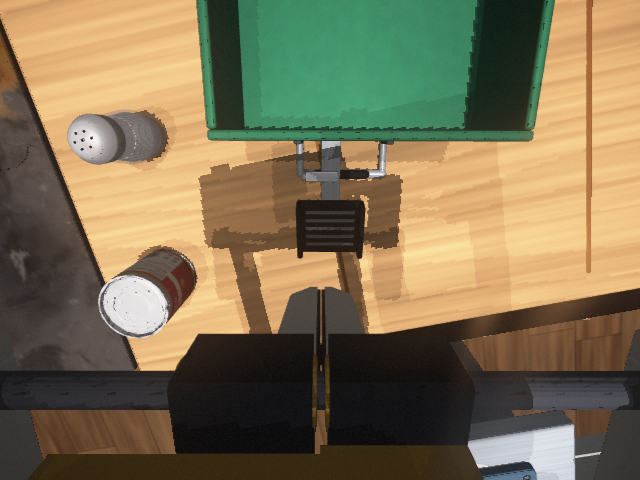

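The pedal is shifted left under the hook (tread at (330,228), stem under the wire at (340,175)) and the lid is open. Next, the garlic.

```bash
python3 -m creep '[[[0.007,0.058,0,0,0,0],[0.014,0.118,0,0,0,0],[0.02,0.178,0,0,0,0],[0.027,0.238,0,0,0,0],[0.034,0.298,0,0,0,0]]]' 0.82 8|egrep 'pos|wrist'; python3 -m creep '[[[0.006,0.058,0,0,0,0],[0.012,0.117,0.02,0,0,0],[0.012,0.117,0.06,0,0,0],[0.012,0.117,0.06,0,0,0]]]'|egrep 'pos|opening'; python3 - <<'E'
from h import *
from cell import r
d=r.get_image("wrist"); cv2.imwrite("pics/wrist4.png",d["image"][:,:,::-1])
to([.438,-.314,.046],yaw)
for n in("top","side"):
    d=r.get_image(n);P=pts(d); im=d["image"].astype(int)
    m=((P[...,2]>.045)&(P[...,2]<.1)&(abs(P[...,0]-.437)<.035)&(abs(P[...,1]+.314)<.035))
    q=P[m]; print(n,len(q),q.min(0),q.max(0)) if len(q) else 0
E
```

```text
ee_pos: [0.4476, -0.1985, 0.2087]
wrist_force: [1.3, -0.8, -1.0]
ee_pos: [0.4345, -0.3122, 0.1459]
opening: 0.817
t 14.57 ee [ 0.4359 -0.3128  0.1482] F [ 1.21 -0.    1.  ] shift [0.0028 0.0011 0.1022] rot [-0.004  0.005  0.   ]
side 459 [ 0.41567702 -0.34336462  0.04994093] [ 0.46798997 -0.28710754  0.09585892]
```

View pics/wrist4.png

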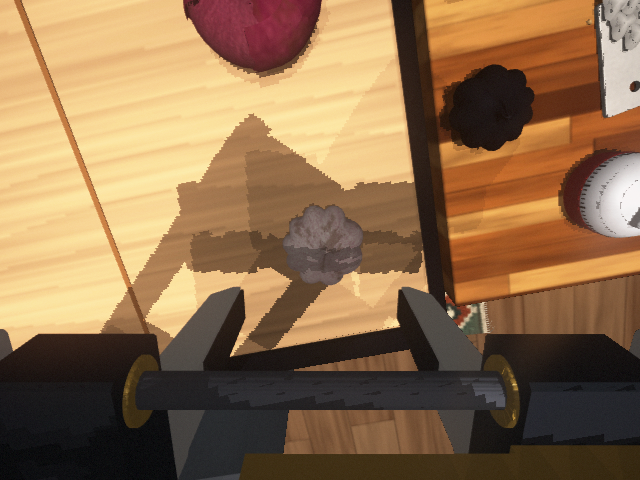

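The garlic is at (323,245), centred sideways between the open fingers, which point at column 320. I'll descend to the grasp.

```bash
python3 -m creep '[[[0.002,0.001,0.03,0,0,0],[0.003,0.001,0.06,0,0,0],[0.003,0.001,0.085,0,0,0],[0.003,0.001,0.1,0,0,0],[0.003,0.001,0.1,0,0,0]]]'|egrep 'pos|wrist'; python3 -m creep '[[[0,0,0,0,0,0],[0,0,0,0,0,0],[0,0,0,0,0,0],[0,0,0,0,0,0]]]' 0 8
```

```text
ee_pos: [0.4404, -0.3154, 0.0506]
wrist_force: [0.6, -0.2, -0.1]
clock: 15.8
ee_pos: [0.4406, -0.3164, 0.0514]
tool_rot: [0.001, 0.995, -0.1, 0.001]
wrist_force: [0.3, 1.9, 6.5]
opening: 0.601
grasp_force: 8.0
```

The upward force suggests the pads sit above the bulb's widest part, so I'll regrip lower.

```bash
python3 -m creep '[[[0,0,0,0,0,0],[0,0,0,0,0,0],[0,0,0.004,0,0,0],[0,0,0.009,0,0,0],[0,0,0.009,0,0,0]]]' 0.8 8|egrep 'pos|wrist|opening'; python3 -m creep '[[[0,0,0,0,0,0],[0,0,0,0,0,0],[0,0,0,0,0,0],[0,0,0,0,0,0]]]' 0 8; python3 -m creep '[[[0,0,-0.005,0,0,0],[0,0,-0.02,0,0,0],[0,0,-0.05,0,0,0],[0,0,-0.05,0,0,0]]]'
```

```text
ee_pos: [0.4397, -0.3154, 0.0407]
wrist_force: [0.6, -0.7, -0.1]
opening: 0.8
clock: 16.92
ee_pos: [0.4402, -0.3159, 0.0415]
tool_rot: [0.0, 0.995, -0.1, 0.0]
wrist_force: [0.1, 0.6, -0.7]
opening: 0.6
grasp_force: 8.0
clock: 17.42
ee_pos: [0.4417, -0.3175, 0.0945]
tool_rot: [0.002, 0.995, -0.1, 0.002]
wrist_force: [-0.2, -0.2, -0.3]
opening: 0.602
grasp_force: 8.0
```

```bash
python3 -m creep '[[[0,0,-0.03,0,0,0],[0,0,-0.08,0,0,0],[0,0,-0.135,0,0,0],[0,0,-0.135,0,0,0]]]'|egrep 'pos|open|grasp'; python3 - <<'E'
from h import *
to(M-.015*cx+[0,0,.06],yaw)
E
```

```text
ee_pos: [0.442, -0.3177, 0.231]
opening: 0.602
grasp_force: 8.0
t 17.93 ee [ 0.442  -0.3177  0.231 ] F [ 0.03 -0.02 -1.25] shift [ 0.0968 -0.3897 -0.0013] rot [ 0.005 -0.008  0.001]
```

```bash
python3 -m creep '[[[0.01,-0.035,0,0,0,0],[0.022,-0.085,0,0,0,0],[0.034,-0.135,0,0,0,0],[0.046,-0.185,0,0,0,0],[0.058,-0.235,0,0,0,0]]]'|egrep 'pos|open|grasp'; python3 -m creep '[[[0.012,-0.05,0,0,0,0],[0.024,-0.1,0,0,0,0],[0.034,-0.14,0,0,0,0],[0.039,-0.155,0,0,0,0],[0.039,-0.155,0,0,0,0]]]'|egrep 'pos|open|grasp'; python3 - <<'E'
from h import *
from cell import r
to(M-.015*cx+[0,0,-.045],yaw)
a=[cv2.resize(r.get_image(n)["image"],(400,300)) for n in("side","top")]
cv2.imwrite("pics/c5.png",np.hstack(a)[:,:,::-1])
E
```

```text
ee_pos: [0.5435, -0.0953, 0.2248]
opening: 0.599
grasp_force: 8.0
ee_pos: [0.6123, 0.0474, 0.2251]
opening: 0.601
grasp_force: 8.0
t 19.18 ee [0.6123 0.0474 0.2251] F [-0.86 -0.09 -0.39] shift [0.0026 0.0019 0.0991] rot [0.001 0.002 0.002]
```

View pics/c5.png

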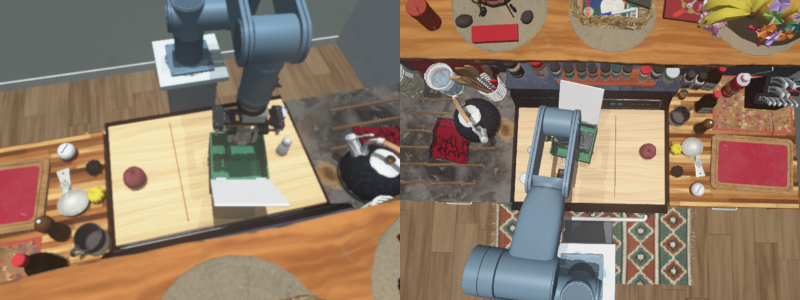

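The lid leans back behind the caddy, the gripper holds the garlic over the mouth, and the garlic's old place is empty. Lowering it in.

```bash
python3 -m creep '[[[0.002,0.001,0.03,0,0,0],[0.002,0.002,0.06,0,0,0],[0.002,0.002,0.085,0,0,0],[0.002,0.002,0.11,0,0,0],[0.002,0.002,0.115,0,0,0]]]'|egrep 'pos|wrist|grasp'; python3 -m creep '[[[0,0,0,0,0,0],[0,0,0,0,0,0],[0,0,0,0,0,0],[0,0,0,0,0,0]]]' 0.8; python3 -m creep '[[[0,0,-0.03,0,0,0],[0,0,-0.08,0,0,0],[0,0,-0.13,0,0,0],[0,0,-0.14,0,0,0]]]'|egrep 'pos|wrist|grasp'; python3 - <<'E'
from h import *
to(T+.0*cy+[0,0,.12],yaw)
E
```

```text
ee_pos: [0.6126, 0.0431, 0.1098]
wrist_force: [0.3, -0.6, 0.1]
grasp_force: 8.0
clock: 20.4
ee_pos: [0.6146, 0.0447, 0.1121]
tool_rot: [0.0, 0.995, -0.1, 0.001]
wrist_force: [0.2, 0.1, -0.2]
opening: 0.801
grasp_force: 0.0
ee_pos: [0.6162, 0.0447, 0.2562]
wrist_force: [0.0, -0.1, -0.6]
grasp_force: 0.0
t 20.9 ee [0.6162 0.0447 0.2562] F [ 0.02 -0.06 -0.61] shift [-0.1523  0.      0.0499] rot [-0.001 -0.008  0.001]
```

```bash
python3 -m creep '[[[-0.03,0,0,0,0,0],[-0.08,-0.01,0,0,0,0],[-0.13,-0.02,0.02,0,0,0],[-0.16,-0.021,0.04,0,0,0],[-0.16,-0.021,0.04,0,0,0]]]' 0|egrep 'pos|wrist'; python3 -m creep '[[[0,0,0,0,0,0],[0,0,0,0,0,0],[0,0,0,0,0,0]]]' 0 20|egrep 'pos|open'; python3 - <<'E'
from h import *
from cell import r
d=r.get_image("wrist"); cv2.imwrite("pics/wrist6.png",d["image"][:,:,::-1]); P=pts(d); I=d["image"].astype(int)
X=(P-C)@cx; Y=(P-C)@cy; Z=P[...,2]
v=np.mgrid[:480,:640][0]
m=(v<285)&(Z>.045)&(Z<.09)&(X<-.125)&(X>-.21)&(abs(Y-.01)<.06)&(d["range_z"]>0)
k,l,s,c=cv2.connectedComponentsWithStats(m.astype(np.uint8))
for i in range(1,k):
    if s[i,4]>100:
        q=l==i; print(s[i],c[i],'X',np.percentile(X[q],[1,99]),'Y',np.percentile(Y[q],[1,99]),'Z',np.percentile(Z[q],[2,50,98]))
to(T+.0215*cy+[0,0,-.01],yaw)
d=r.get_image("side");P=pts(d);L=(P-M);m=(abs(L@cx)<.07)&(abs(L@cy)<.075)&(P[...,2]>.1)&(P[...,2]<.165);print('in caddy',m.sum(),(L@cx)[m].mean(),(L@cy)[m].mean(),P[...,2][m].max())
E
```

```text
ee_pos: [0.4583, 0.0979, 0.2096]
wrist_force: [0.6, 0.5, -0.2]
ee_pos: [0.4628, 0.0968, 0.2117]
opening: 0.019
[ 286  173   71   72 3943] [320.91935075 209.43951306] X [-0.18576729 -0.12726362] Y [-0.00824725  0.05025169] Z [0.04756451 0.0557414  0.06881137]
t 21.95 ee [0.4625 0.0968 0.2116] F [-0.14  0.97  0.64] shift [ 0.009  -0.001   0.1366] rot [-0. -0. -0.]
in caddy 550 -0.010602740235801638 -0.0063537496210832 0.1506979204020436
```

View pics/wrist6.png

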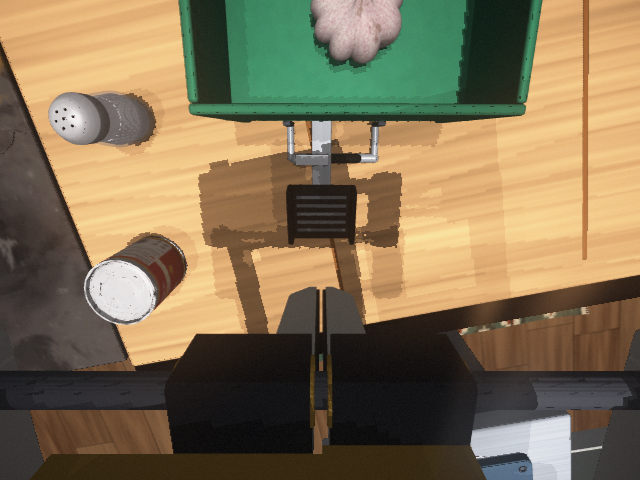

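The garlic lies in the caddy at (355,20), the pedal is still hooked, and the tread at (321,210) is in line with the fingers. I'll go down onto it.

```bash
python3 -m creep '[[[0.005,-0.001,0.04,0,0,0],[0.008,-0.001,0.09,0,0,0],[0.008,-0.001,0.125,0,0,0],[0.008,-0.001,0.145,0,0,0],[0.008,-0.001,0.148,0,0,0]]]'|egrep 'pos|wrist'; python3 -m creep '[[[0,0,0.002,0,0,0],[0,0,0.004,0,0,0],[0,0,0.005,0,0,0],[0,0,0.005,0,0,0]]]'|egrep 'pos|wrist'
```

```text
ee_pos: [0.4689, 0.0964, 0.0622]
wrist_force: [-0.4, -0.1, 0.3]
ee_pos: [0.47, 0.0965, 0.0588]
wrist_force: [-0.3, 0.1, 0.4]
```

```bash
for i in 1 2 3; do python3 -m creep '[[[0,0,0.001,0,0,0],[0,0,0.0015,0,0,0],[0,0,0.0015,0,0,0]]]'|egrep 'pos|wrist';done
```

```text
ee_pos: [0.4697, 0.0965, 0.0569]
wrist_force: [0.5, 0.6, -0.3]
ee_pos: [0.4697, 0.0965, 0.0554]
wrist_force: [0.9, -0.4, -0.0]
ee_pos: [0.4699, 0.0965, 0.0541]
wrist_force: [-0.8, -0.5, 2.1]
```

```bash
for i in 1 2 ; do python3 -m creep '[[[0,0,0.0005,0,0,0],[0,0,0.001,0,0,0],[0,0,0.001,0,0,0]]]'|egrep 'pos|wrist';done
```

```text
ee_pos: [0.47, 0.0965, 0.0532]
wrist_force: [-0.9, -1.1, 4.3]
ee_pos: [0.4702, 0.0965, 0.0524]
wrist_force: [-0.0, -0.9, 5.9]
```

```bash
python3 -m creep '[[[0,0,0.0005,0,0,0],[0,0,0.0008,0,0,0],[0,0,0.0008,0,0,0]]]'|egrep 'pos|wrist'; python3 -m creep '[[[0,0.002,0,0,0,0],[0,0.005,0,0,0,0],[0,0.008,0,0,0,0],[0,0.011,0,0,0,0],[0,0.014,0,0,0,0]]]'|egrep 'pos|wrist'
```

```text
ee_pos: [0.4703, 0.0965, 0.0519]
wrist_force: [-0.6, 0.2, 9.6]
ee_pos: [0.4677, 0.0844, 0.052]
wrist_force: [0.5, 9.1, 9.1]
```

```bash
python3 -m creep '[[[0,0.003,0,0,0,0],[0,0.006,0,0,0,0],[0,0.009,0,0,0,0],[0,0.012,0,0,0,0],[0,0.012,0,0,0,0]]]'|egrep 'pos|wrist';python3 -m creep '[[[0,0.0015,0,0,0,0],[0,0.003,0,0,0,0],[0,0.003,0,0,0,0]]]'|egrep 'pos|wrist'; python3 -c "
from h import *
s,R,e=st();print((e-T)@cy)"
```

```text
ee_pos: [0.4652, 0.0723, 0.0519]
wrist_force: [-1.2, 6.0, 10.2]
ee_pos: [0.4646, 0.0697, 0.052]
wrist_force: [0.3, 7.0, 10.2]
-0.005654534937114006
```

```bash
python3 -m creep '[[[0,0.001,0,0,0,0],[0,0.0015,0,0,0,0],[0,0.0015,0,0,0,0]]]'|egrep 'pos|wrist'; python3 -m creep '[[[0,0.0005,0,0,0,0],[0,0.001,0,0,0,0],[0,0.001,0,0,0,0]]]'|egrep 'pos|wrist'
```

```text
ee_pos: [0.4644, 0.0685, 0.052]
wrist_force: [-0.4, 8.9, 9.6]
ee_pos: [0.4642, 0.0674, 0.052]
wrist_force: [-0.3, 7.6, 9.4]
```

```bash
python3 -m creep '[[[0,0,-0.0015,0,0,0],[0,0,-0.003,0,0,0],[0,0,-0.005,0,0,0],[0,0,-0.007,0,0,0],[0,0,-0.007,0,0,0]]]'|egrep 'pos|wrist'
```

```text
ee_pos: [0.4632, 0.0664, 0.058]
wrist_force: [-0.1, 5.8, 2.6]
```

```bash
python3 -m creep '[[[0,-0.0005,-0.0015,0,0,0],[0,-0.0005,-0.003,0,0,0],[0,-0.0005,-0.005,0,0,0],[0,-0.0005,-0.007,0,0,0],[0,-0.0005,-0.009,0,0,0]]]'|egrep 'pos|wrist';python3 -m creep '[[[0,0,-0.002,0,0,0],[0,0,-0.004,0,0,0],[0,0,-0.006,0,0,0],[0,0,-0.008,0,0,0]]]'|egrep 'pos|wrist'
```

```text
ee_pos: [0.463, 0.0664, 0.0672]
wrist_force: [-1.2, 5.3, 2.4]
ee_pos: [0.4634, 0.0664, 0.0753]
wrist_force: [-0.1, 5.6, 2.6]
```

```bash
for i in 1 2; do python3 -m creep '[[[0,0,-0.0015,0,0,0],[0,0,-0.003,0,0,0],[0,0,-0.0045,0,0,0],[0,0,-0.006,0,0,0]]]'|egrep 'pos|wrist';done
```

```text
ee_pos: [0.4639, 0.0663, 0.0815]
wrist_force: [1.1, 4.8, 2.8]
ee_pos: [0.4637, 0.0662, 0.0868]
wrist_force: [2.1, 4.2, -3.1]
```

The tread is at its top stop. I'll ease the fingers off the cheek, then go up.

```bash
python3 -m creep '[[[0,-0.003,0,0,0,0],[0,-0.008,0,0,0,0],[0,-0.008,0,0,0,0]]]'|egrep 'pos|wrist';python3 -m creep '[[[0,0,-0.01,0,0,0],[0,0,-0.03,0,0,0],[0,0,-0.08,0,0,0],[-0.02,0,-0.13,0,0,0],[-0.02,0,-0.13,0,0,0]]]'|egrep 'pos|wrist'; python3 - <<'E'
from h import *
from cell import r
d=r.get_image("wrist"); cv2.imwrite("pics/wrist7.png",d["image"][:,:,::-1]); P=pts(d)
X=(P-C)@cx; Y=(P-C)@cy; Z=P[...,2]; v=np.mgrid[:480,:640][0]
m=(v<285)&(Z>.07)&(Z<.12)&(X<-.13)&(X>-.21)&(abs(Y)<.06)&(d["range_z"]>0)
print('tread Y',np.percentile(Y[m],[1,99]),'Z',np.percentile(Z[m],[5,50,95]))
m=(Z>.15)&(X>-.09)&(X<.09)&(abs(Y)<.09)&(v<200);print('lid Z',np.percentile(Z[m],[5,50,95]))
to(T)
E
```

```text
ee_pos: [0.4651, 0.074, 0.0871]
wrist_force: [-0.3, 0.0, -0.8]
ee_pos: [0.4472, 0.0779, 0.2218]
wrist_force: [-0.0, -0.5, 0.2]
tread Y [-0.02709215  0.03126972] Z [0.08259965 0.08466813 0.09637314]
lid Z [0.17809053 0.17966089 0.18248661]
t 31.55 ee [0.4464 0.0779 0.2195] F [ 0.69 -0.33 -0.11] shift [ 0.0204 -0.0012  0.1346] rot None
```

View pics/wrist7.png

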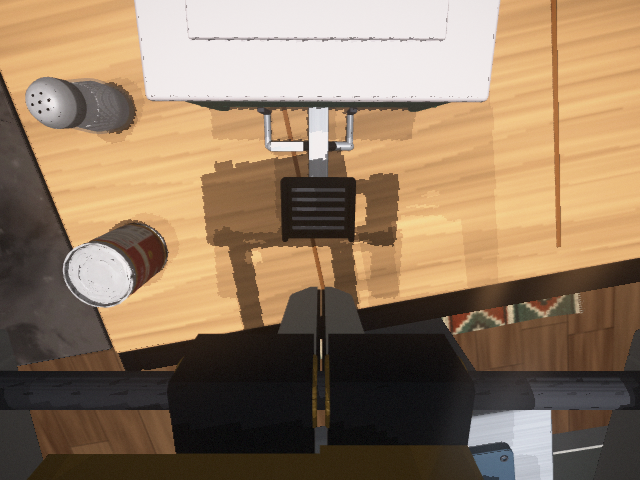

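The lid is shut, the tread is up at (318,208), straight and at its rest height. Handing in.

```bash
python3 -c "
from cell import r
print(r.sign_off())"
```

```text
the job is handed in; nothing more can be done
None
```

The garlic is in the caddy, the lid was eased shut softly with the pedal back up and straight, I never moved near the onion, tin or shaker, and the job is handed in (the sign-off gave no verdict).

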